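# Close and lock the slitter's blade guard

## Robot

A 6-joint arm with a two-finger parallel gripper is mounted at the origin on the work surface. World frame = base frame: x ahead of the robot, y to its left, z up, the work surface at z = 0. Lengths are in m, angles in degrees, forces in N, time in s.
With the tool pointing down it reaches from about 0.325 to 0.85 m from the base axis. Payload 15.5 kg.
Tool frame: the origin (TCP) lies at the very end of the fingers, on their centre line; the grasp point (between the pads) lies bot.grip_point_offset behind it (bot.grip_point_offset is the distance from the TCP to the grasp point, in m); z points along the fingers, y is the direction in which the jaws open and shut (so a half turn about z gives the same grasp; the last joint's range is limited). The gripper opens to 91 mm and grips with 3 to 60 N. Pads are 32 mm wide; open, the fingers measure 118 mm over their backs; the gripper's body (76 mm by 178 mm) begins 60 mm behind the grasp point.
Start: joints at [67.695, 28.281, 77.091, -0, 74.628, -5.472], TCP at [0.181, 0.598, 0.214] pointing down, gripper open.
Joint ranges: [-166.48, 166.48], [-47.26, 123.95], [12.59, 153.08], [-70.14, 250.14], [6.76, 159.57], [-176.63, 176.63]. Speed limits (degrees/s): [108.29, 108.29, 147.25, 172.46, 172.46, 172.46].

## Interface

Orientations are given as [roll, pitch, yaw] about the fixed x, y, z axes, in that order (R = Rz(yaw) Ry(pitch) Rx(roll)).
In Python, from bench import bot, cams gives the robot as it stands.
- The arm moves only by the tool step_arm, never from a script. Its argument "deltas" is a list that holds one entry, the list of rows, each a list of 7 numbers: the opening, from 0 (shut) to 1 (fully open), then the shift along the world's x, y, z in cm, then the turn, a rotation vector about the world's x, y, z in degrees. A call has exactly 10 rows; each row shifts and turns the commanded pose from where the row before left it; what a row does not reach is not made up. A row lasts 1/10 s, in which the tool goes at most 50 mm and 8.59 degrees, less where a joint would pass 70% of its speed; a pose out of reach is approached as far as the arm can. A call is refused whole if a number of a shift passes 5 or a number of a turn 8.59, either way. A call with a gripper value outside its range is refused whole. The fingers move at their own pace and stop on an object; the grip force is fixed at half the most. Time passes only in rows, so rows that do not move let the fingers close, or fill a call up. It gives the time, the measured TCP pose, the force and the opening at its end, in the units of the state.
- bot.get_obs(): the state, without advancing time (a new reading comes with each control period).
- cams.grab_frame(name): name is "scene" or "top" or "wrist"; returns a dict with "img" (384x512x3 uint8, red, green, blue), "fov_y" (degrees; the focal length in pixels is half the picture's height over the tangent of half this angle, whatever the lens; pixels are square), "cx", "cy" (the principal point, pixels), "rvec" (rotation vector, rad) and "tvec" (3), from world to camera coordinates, as OpenCV has them; the wrist camera has in their place "hand_eye" (4x4, takes a point from camera to tool coordinates, whose origin is the TCP and whose axes are the flange's). Camera axes: x right, y down, z forward; pixel columns grow to the right and rows downward; lengths in m; the calibration is good to about 2 mm. A picture is of the moment at which its call begins: read the wrist's pose just before it. There is no depth.
- bot.hand_in(): hands the job in, once; it reports no verdict.
The state is a dict: "time": time; "qpos": joint angles; "joint_velocities": joint speeds; "joint_efforts": joint torques, N m; "position": TCP position; "ee_rot": TCP orientation; "ft_force": force on the tool from outside, world axes, zero at the start; "ft_torque": the same for the moment, N m; "finger_gap": opening from 0.0 (shut) to 1.0 (fully open).
Only numpy, scipy, OpenCV 4.12 (cv2) and the standard library are available. Lean on these libraries where they do the work, as an engineer would, in place of code of your own. Each camera call takes 0.05 s, during which the arm holds its last target. There are 200 camera calls.

## Task

Push the blade guard's open door shut until it clicks home on its catch and sits flush. Then take the key from its holder, turn the slotted screw on the door's sloped flange clockwise as far as it goes, and stand the key back in its holder. Leave the oil bottle, tape roll and cardboard core where they are.

Things in the scene. Friction and masses are not known exactly. Their poses are not given: they have to be found in the camera images.
- guard: fixed grey sheet-metal blade guard housing on the bench, 161 deep (x) x 210 wide (y) x 192 high mm, a round steel blade inside. Origin: middle of the lower front edge, at bench level; its x axis points into the housing (away from the front), y to the hinge side, z up. The front is upright to 150 mm, then a shoulder slopes up and back at 35 degrees from level for 75 mm.
- guard_door (a joint): door angle, rad: 0 = shut flush on the catch; grows as it opens towards the robot (to 1.4). Bare aluminium, 5 mm thick, 190 wide, 6 to 148 mm above the bench, a 76 mm flange on top sloping 35 degrees up and back. Seen from above it closes counter-clockwise. The sprung catch bites over the last 0.09 rad, needs about 8 N at the free edge to pass 0.035 rad, then pulls the door shut.
- door_hinge (a point): point on the door's vertical hinge line (the housing's +y front edge), 125 mm above the bench. Axes turn with the door: -x out of its outer face, -y along the door to its free edge, z up.
- door_face (a point): point on the door's outer face, 150 mm from the hinge line and 125 mm above the bench, a good place to push; axes as door_hinge. A lip along the door's free edge stands 14 mm out.
- lock_screw (a joint): turn of the captive screw in rad; grows clockwise as seen from outside looking at its head; stops at 0 and 1.25 (locked). Friction holds it, about 0.07 Nm.
- screw_head (a point): centre of the top of the screw's round steel head (26 mm across, standing 12 mm proud of the flange), 38 mm up the flange and 145 mm from the hinge line. z points out of the head along the screw's axis (35 degrees from vertical, leaning to the front), x along the slot. The slot runs right across, 7 mm wide, 8 mm deep; axes turn with the screw.
- key: loose screw key, 120 g, standing upright in the holder. Origin on its axis at the underside of its collar; z up along the handle. Collar: disc of 38 mm diameter, 6 mm thick. Above it a black grip 28 (x) x 18 (y) x 52 mm, its top 58 mm above the origin. Below it a 10 mm round shank and a flat blade 18 (x) x 4.5 (y) x 13 mm, ending 46 mm below the origin. It goes into the slot either way round.
- key_tip (a point): middle of the blade's lower end on the key's axis; axes as the key.
- holder: fixed grey block 70 x 70 x 60 mm with a 25 mm square hole right through from the top; origin at the middle of its underside. The key hangs in the hole with its collar resting on the top.
- holder_top (a point): centre of the hole's mouth on the holder's top, 60 mm above the bench; the key's origin lies here when it is in place.
- oil: bystander: white oil bottle, 56 mm across, 130 high; origin at the middle of its underside.
- tape_roll: bystander: white tape roll lying flat, 100 mm across, 48 high; origin at the middle of its underside.
- core: bystander: short cardboard core standing on end, 90 mm across, 70 high; origin at the middle of its underside.
Mind the look-alikes: they are no part of the job. Leave any green look-alike of the key alone.

How it is judged:
By the outcome, as a careful person would: the job done as asked, in the order asked, and still so for the second after the job is handed in, with the robot touching nothing.
It also fails if it takes over 72 s, if anything falls off the work surface, if the arm or the gripper's body presses on something with over 40 N, if the wrist force passes 120 N, or if a joint passes its speed limit or range.

## Working session

There is one attempt and no reset: what is moved stays moved. The work goes in short steps, Python scripts to look and compute and a tool call to move; the robot and the scene stay as the last step left them, time stands still between calls to the robot, and variables do not carry over. Pictures are saved under pics/ and viewed, about 8 in all and at most 12, crops included, and the job is handed in when it is done.

Besides the shell and the picture viewer there is one more tool, called after ">>>" by a JSON object that holds its "op" and its "data". step_arm: Moves the arm, as the interface text tells. Its arguments: {"type":"object","properties":{"deltas":{"type":"array"}},"required":["deltas"]}

```bash
ls; mkdir -p pics
python3 - <<'E'
from bench import bot,cams
import cv2,numpy as np
print(bot.get_obs(), bot.grip_point_offset)
for n in ("scene","top"):
    f=cams.grab_frame(n); cv2.imwrite(f"pics/{n}0.png",f["img"][:,:,::-1]); np.save(n+"0.npy",f["img"])
    print(n,{k:v for k,v in f.items() if k!="img"})
f=cams.grab_frame("wrist");print(f["hand_eye"],f["fov_y"],f["cx"],f["cy"])
E
```

```text
pics
{'time': 0.0, 'qpos': array([ 6.76951180e+01,  2.83147927e+01,  7.71257954e+01, -1.16308942e-03,
        7.46279920e+01, -5.47115758e+00]), 'joint_velocities': array([-0.05547724, -0.03921809,  0.04592043, -0.03463683,  0.07961695,
       -0.0287473 ]), 'joint_efforts': array([-2.15428794e-03, -8.78814983e+01, -3.81875932e+01,  7.06410944e-02,
        5.30100823e-02, -1.04024193e-04]), 'position': array([0.18085523, 0.5978797 , 0.21334715]), 'ee_rot': array([-1.79931626e+02, -5.42273499e-03,  1.63166581e+02]), 'ft_force': array([-0.05848674,  0.49160893, -0.28494754]), 'ft_torque': array([-0.00723391,  0.06023251, -0.01533786]), 'finger_gap': 1.0016395684070118} 0.0188
scene {'fov_y': 57.176600850329564, 'cx': 255.09851149111134, 'cy': 185.51243425026894, 'rvec': array([ 2.15746118,  0.94998642, -0.3819535 ]), 'tvec': array([-0.44265646, -0.18282035,  1.36070585])}
top {'fov_y': 43.70229130434565, 'cx': 254.34943847547962, 'cy': 202.38110950992763, 'rvec': array([ 2.12726678, -2.14179019,  0.16733689]), 'tvec': array([0.05635049, 0.60280223, 1.57864745])}
[[-6.28895448e-04 -9.68886413e-01 -2.47504996e-01  6.94272568e-02]
 [ 9.99999747e-01 -6.91262821e-04  1.65087033e-04 -3.69743912e-05]
 [-3.31041584e-04 -2.47504829e-01  9.68886603e-01 -1.69299232e-01]
 [ 0.00000000e+00  0.00000000e+00  0.00000000e+00  1.00000000e+00]] 62.221409017210526 252.51641796464338 189.20717445911274
```

View pics/scene0.png

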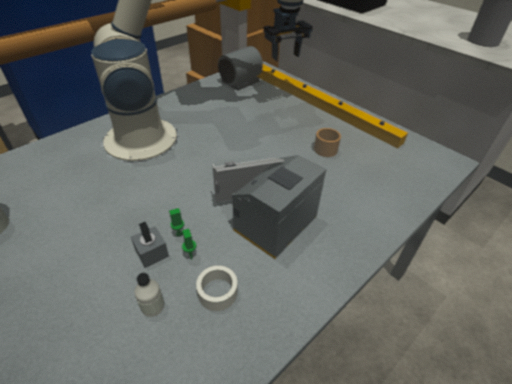

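View pics/top0.png

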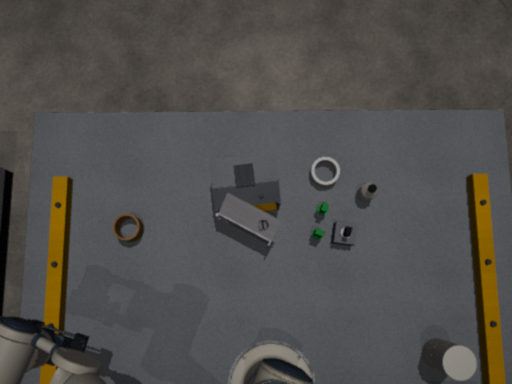

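Scene view: black key in the grey holder at (148,243), two green look-alikes at (177,221) and (188,243), guard at (280,200) with its door ajar, oil (148,295), tape (217,287), core (327,142). Top view: holder and black key at (345,232), greens at (318,232) and (323,208), door from (222,205) to (272,240). The black key standing in the grey block fits the description. I'll confirm with a crop.

```bash
cat > h.py <<'E'
import numpy as np,cv2
from bench import bot,cams
from scipy.spatial.transform import Rotation as R
def cam(f):
    F=192/np.tan(np.radians(f["fov_y"]/2)); K=np.array([[F,0,f["cx"]],[0,F,f["cy"]],[0,0,1.]])
    if "rvec" in f: M=cv2.Rodrigues(np.array(f["rvec"]))[0]; return K,M,np.array(f["tvec"])
    o=f["obs"]; T=np.eye(4); T[:3,:3]=R.from_euler("xyz",o["ee_rot"],degrees=True).as_matrix(); T[:3,3]=o["position"]
    T=np.linalg.inv(T@f["hand_eye"]); return K,T[:3,:3],T[:3,3]
def ray(c,uv,z):
    K,M,t=c; d=M.T@np.linalg.solve(K,[*uv,1]); o=-M.T@t
    return o+d*(z-o[2])/d[2]
def proj(c,P):
    K,M,t=c; q=(np.atleast_2d(P)@M.T+t)@K.T; return q[:,:2]/q[:,2:]
def tri(cs,uvs):
    A=[];b=[]
    for c,uv in zip(cs,uvs):
        K,M,t=c; d=M.T@np.linalg.solve(K,[*uv,1]); d/=np.linalg.norm(d); P=np.eye(3)-np.outer(d,d); A.append(P);b.append(P@(-M.T@t))
    return np.linalg.solve(sum(A),sum(b))
def grab(n):
    o=bot.get_obs(); f=cams.grab_frame(n); f["obs"]=o; return f
def crop(img,x,y,w,h,s,fn):
    cv2.imwrite(fn,cv2.resize(img[y:y+h,x:x+w,::-1],None,fx=s,fy=s,interpolation=cv2.INTER_CUBIC))
E
python3 - <<'E'
from h import *
T=np.load("top0.npy");S=np.load("scene0.npy")
a=cv2.resize(T[150:255,205:385],None,fx=4.4,fy=4.4,interpolation=cv2.INTER_CUBIC)
cv2.imwrite("pics/c1.png",a[:,:,::-1])
crop(S,125,145,210,130,3.8,"pics/c2.png")
E
```

```text
(no output)
```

View pics/c1.png

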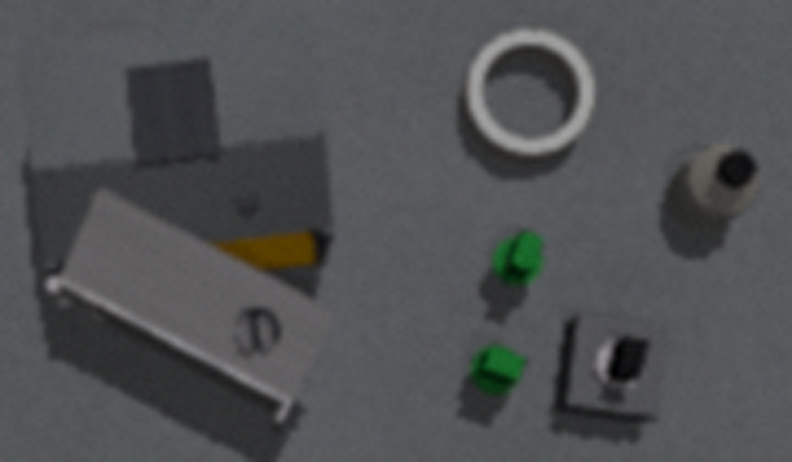

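View pics/c2.png

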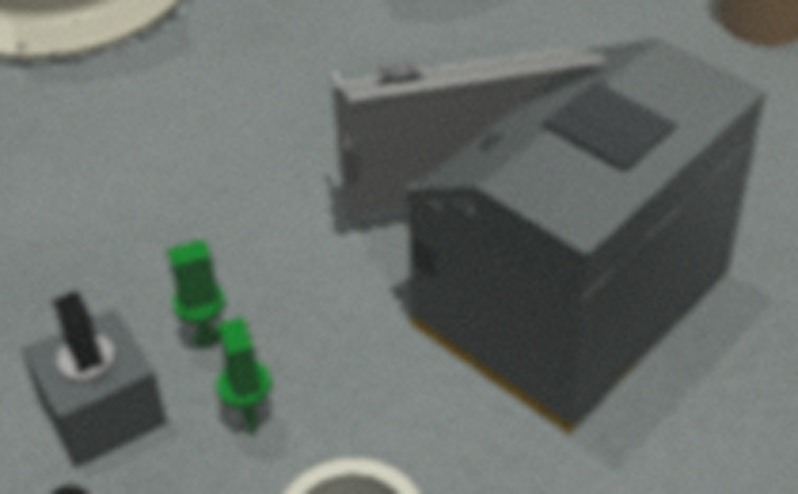

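Run:
```python
from h import *
np.set_printoptions(precision=4,suppress=True)
T=cam(grab("top"));S=cam(grab("scene"))
u=lambda x,y:((x+.5)/4.4-.5+205,(y+.5)/4.4-.5+150)
v=lambda x,y:((x+.5)/3.8-.5+125,(y+.5)/3.8-.5+145)
print("cams",-T[1].T@T[2],-S[1].T@S[2])
print("shoulder L,R",ray(T,u(28,168),.193),ray(T,u(323,136),.193))
print("door hinge top",ray(T,u(53,285),.149),"free",ray(T,u(285,406),.149), "flange top L,R",ray(T,u(103,190),.192),ray(T,u(332,315),.192))
print("screw",ray(T,u(257,333),.15+.038*np.sin(.611)+.012*.82))
print("holder corners",[ray(T,u(*p),.06) for p in((578,317),(663,321),(655,417),(562,409))])
print("collar",ray(T,u(615,362),.066),"grip",ray(T,u(630,357),.118))
print("sc collar",ray(S,v(85,356),.066),"grip",ray(S,v(70,298),.118))
print("sc guard bottom",ray(S,v(412,322),0),ray(S,v(572,430),0))
print("door free top sc",ray(S,v(340,90),.149), "shoulder R low",ray(S,v(411,190),.15),ray(S,v(475,187),.193))
```

```text
cams [0.3408 0.0443 1.6555] [ 1.1059 -0.4511  0.8089]
shoulder L,R [0.6266 0.1862 0.193 ] [ 0.6482 -0.0227  0.193 ]
door hinge top [0.5491 0.1717 0.149 ] free [0.4606 0.0053 0.149 ] flange top L,R [0.6106 0.1332 0.192 ] [ 0.5206 -0.0272  0.192 ]
screw [0.5095 0.0252 0.1816]
holder corners [array([ 0.5339, -0.2209,  0.06  ]), array([ 0.5304, -0.2855,  0.06  ]), array([ 0.4575, -0.2765,  0.06  ]), array([ 0.464 , -0.2065,  0.06  ])]
collar [ 0.4988 -0.2467  0.066 ] grip [ 0.4972 -0.2483  0.118 ]
sc collar [ 0.4988 -0.2512  0.066 ] grip [ 0.4916 -0.2473  0.118 ]
sc guard bottom [ 0.5844 -0.0289  0.    ] [ 0.7387 -0.0082  0.    ]
door free top sc [ 0.472  -0.0005  0.149 ] shoulder R low [ 0.5902 -0.0307  0.15  ] [ 0.6496 -0.0251  0.193 ]
```

>>> {"op": "step_arm", "data": {"deltas": [[[0,2.3,-4.4,0,0,0,0],[0,2.3,-4.4,0,0,0,0],[0,2.3,-4.4,0,0,0,0],[0,2.3,-4.4,0,0,0,0],[0,2.3,-4.4,0,0,0,0],[0,2.3,-4.4,0,0,0,0],[0,2.3,-4.4,0,0,0,0],[0,2.3,-4.4,0,0,0,0],[0,2.3,-4.4,0,0,0,0],[0,2.3,-4.4,0,0,0,0]]]}}

```text
time: 1.25
position: [0.4116, 0.1563, 0.2141]
ee_rot: [180.0, 0.0, 163.2]
ft_force: [1.0, 1.3, 0.3]
finger_gap: 0.152
```

>>> {"op": "step_arm", "data": {"deltas": [[[0,0.5,-1.8,0,0,0,0],[0,0.6,-1.8,-1,0,0,0],[0,0.6,-1.8,-2,0,0,0],[0,0.6,-1.8,-3,0,0,0],[0,0.6,-1.8,-3,0,0,0],[0,0.6,0,-0.7,0,0,0],[0,0,0,0,0,0,0],[0,1,-0.5,0,0,0,0],[0,1,-0.5,0,0,0,0],[0,0,0,0,0,0,0]]]}}

```text
time: 2.25
position: [0.4684, 0.058, 0.118]
ee_rot: [180.0, 0.2, 163.2]
ft_force: [-0.1, -0.3, 0.7]
finger_gap: 0.005
```

>>> {"op": "step_arm", "data": {"deltas": [[[0,0.9,-0.5,0,0,0,2.5],[0,0.9,-0.5,0,0,0,2.5],[0,0.9,-0.4,0,0,0,2.5],[0,0.9,-0.4,0,0,0,2.5],[0,0.9,-0.3,0,0,0,2.5],[0,0.9,-0.3,0,0,0,2.5],[0,0.9,-0.2,0,0,0,2.5],[0,0.9,-0.2,0,0,0,2.5],[0,0,0,0,0,0,2.5],[0,0,0,0,0,0,0]]]}}

```text
time: 3.25
position: [0.5382, 0.0304, 0.1173]
ee_rot: [-180.0, 0.0, -174.3]
ft_force: [-0.1, 0.2, 0.5]
finger_gap: 0.001
```

>>> {"op": "step_arm", "data": {"deltas": [[[0,0.3,0,0,0,0,0],[0,0.3,0,0,0,0,0],[0,0.3,0,0,0,0,0],[0,0.2,0,0,0,0,0],[0,0.2,0,0,0,0,0],[0,0.2,0,0,0,0,0],[0,0.1,0,0,0,0,0],[0,0.1,0,0,0,0,0],[0,0,0,0,0,0,0],[0,0,0,0,0,0,0]]]}}

```text
time: 4.25
position: [0.5505, 0.0302, 0.1165]
ee_rot: [180.0, -0.5, -174.3]
ft_force: [-25.2, -3.5, 17.7]
finger_gap: 0.006
```

Run:
```python
from h import *
f=grab("top");a=cv2.resize(f["img"][165:255,205:300],None,fx=6,fy=6,interpolation=cv2.INTER_CUBIC)
cv2.imwrite("pics/c3.png",a[:,:,::-1]);print(f["obs"]["ft_force"])
```

```text
[-25.23200329  -3.53584961  17.65149911]
```

View pics/c3.png

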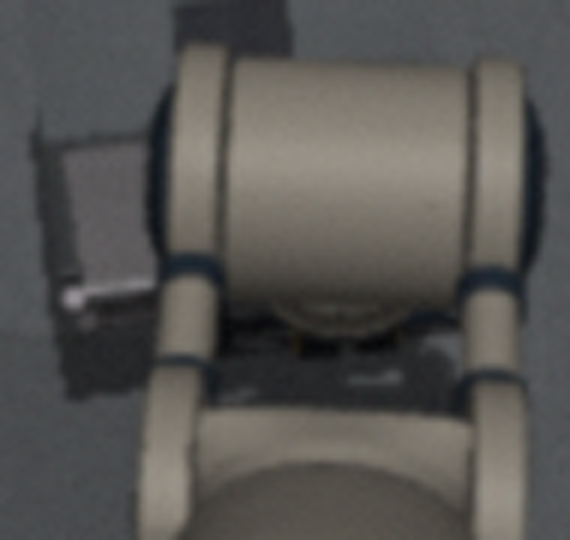

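Door contact reached 25 N, well above the catch force. The arm hides the free edge in the crop; the flange at (110,220) now lies parallel to the shoulder. I'll back off and move toward the key, then check.

>>> {"op": "step_arm", "data": {"deltas": [[[0,-2,0,0,0,0,0],[0,-4,0,0,0,0,0],[0,-2,-2,3,0,0,0],[0,0,-4,3,0,0,0],[0,0,-4,3,0,0,0],[1,0,-4,2,0,0,0],[1,0,-4,2,0,0,0],[1,0,-4,1,0,0,0],[1,0,-4,0,0,0,0],[1,0,-2,0,0,0,0]]]}}

```text
time: 5.3
position: [0.4751, -0.253, 0.2574]
ee_rot: [-179.9, 0.1, -174.5]
ft_force: [0.3, 0.7, -0.3]
finger_gap: 0.413
```

Run:
```python
from h import *
f=grab("top");np.save("top1.npy",f["img"])
s=grab("scene");np.save("scene1.npy",s["img"])
w=grab("wrist");np.save("wrist1.npy",w["img"])
a=cv2.resize(f["img"][165:240,205:300],(475,375),interpolation=cv2.INTER_CUBIC)
b=cv2.resize(w["img"],(400,300),interpolation=cv2.INTER_AREA); b=np.vstack([b,np.zeros((75,400,3),np.uint8)])
cv2.imwrite("pics/c4.png",np.hstack([a,b])[:,:800,::-1] if 0 else cv2.resize(np.hstack([a,b]),(798,342))[:,:,::-1]);print(f["obs"]["position"],f["obs"]["ft_force"])
```

```text
[ 0.47509401 -0.25296099  0.25743892] [ 0.26733358  0.69465755 -0.34091227]
```

View pics/c4.png

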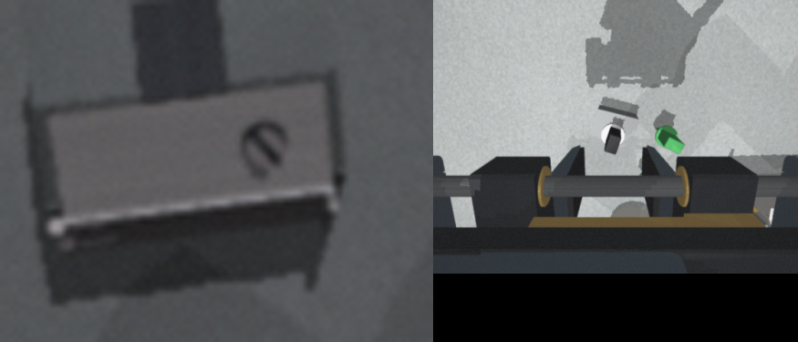

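Left: the door is parallel and flush against the housing, with the screw head at (265,150) and its slot diagonal. Right (wrist): the black key's collar is at (613,132), with a green look-alike to its right at (668,138). Enlarging the wrist view to get the key's yaw.

Run:
```python
from h import *
w=np.load("wrist1.npy"); crop(w,190,125,130,100,6,"pics/c5.png")
```

```text
(no output)
```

View pics/c5.png

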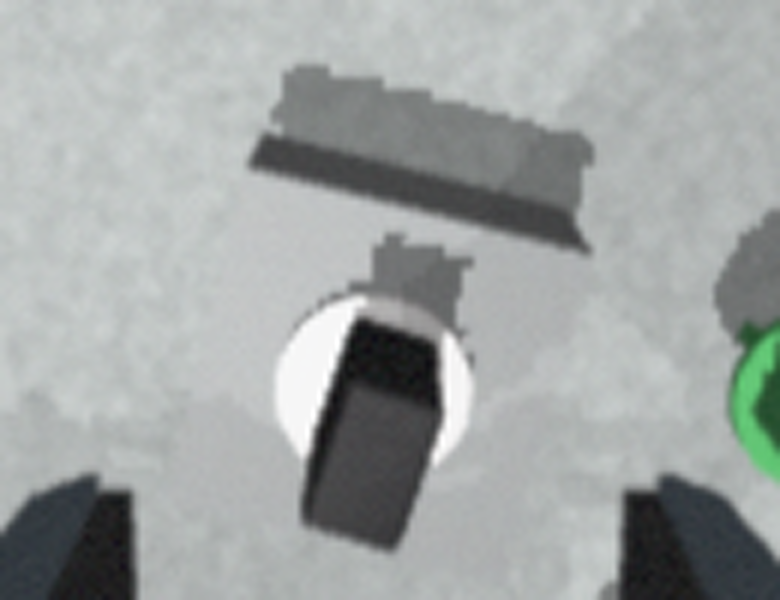

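Run:
```python
from h import *
np.set_printoptions(precision=4,suppress=True)
f=grab("wrist"); c=cam(f); u=lambda x,y:((x+.5)/6-.5+190,(y+.5)/6-.5+125)
P=np.array([ray(c,u(*p),.118) for p in((347,381),(442,411),(395,550),(303,522))]);print(P,P.mean(0))
for a,b in((0,1),(1,2),(2,3),(3,0)): d=P[b]-P[a];print(np.linalg.norm(d),np.degrees(np.arctan2(d[1],d[0])))
print("collar",ray(c,u(374,387),.066)); print("holder edge",ray(c,u(250,165),.06),ray(c,u(590,250),.06))
print(f["obs"]["position"],f["obs"]["ee_rot"],f["obs"]["qpos"])
# screw in top view after closing: crop scale 5*.912
T=cam(grab("top")); k=5*798/875; q=lambda x,y:((x+.5)/k-.5+205,(y+.5)/k-.5+165)
z=.15+.038*np.sin(.6109)+.012*.819
print("screw",ray(T,q(265,150),z), [ray(T,q(*p),zz) for p,zz in(((33,110),.193),((335,72),.193),((57,228),.149),((335,195),.149))])
```

```text
[[ 0.4835 -0.255   0.118 ]
 [ 0.4871 -0.2387  0.118 ]
 [ 0.5123 -0.2442  0.118 ]
 [ 0.5088 -0.2602  0.118 ]] [ 0.4979 -0.2495  0.118 ]
0.01667635614659379 77.43793589349958
0.02571701556957919 -12.150246817550688
0.0164022105612807 -102.29444161763358
0.025797050693427363 168.45780621682965
collar [ 0.4973 -0.2493  0.066 ]
holder edge [ 0.4573 -0.2771  0.06  ] [ 0.4674 -0.21    0.06  ]
[ 0.4749 -0.2507  0.2568] [ 179.999     0.0021 -174.4614] [ -34.2069   18.7831   86.0153    0.0022   75.2006 -129.7461]
screw [0.5968 0.0253 0.1816] [array([0.6237, 0.1835, 0.193 ]), array([ 0.6486, -0.0229,  0.193 ]), array([0.5484, 0.1703, 0.149 ]), array([ 0.5702, -0.0236,  0.149 ])]
```

>>> {"op": "step_arm", "data": {"deltas": [[[0.45,0.9,0.1,0,0,0,-6],[0.45,0.9,0,0,0,0,-6],[0.45,0.5,0,0,0,0,-5.5],[0.45,0,0,-4,0,0,0],[0.45,0,0,-4,0,0,0],[0.45,0,0,-3,0,0,0],[0.45,0,0,-3,0,0,0],[0.45,0,0,-2,0,0,0],[0.45,0,0,-1.9,0,0,0],[0.45,0,0,0,0,0,0]]]}}

```text
time: 6.55
position: [0.497, -0.2469, 0.0761]
ee_rot: [179.9, -0.2, 168.2]
ft_force: [0.2, 0.6, 0.4]
finger_gap: 0.453
```

>>> {"op": "step_arm", "data": {"deltas": [[[0,0,0,0,0,0,0],[0,0,0,0,0,0,0],[0,0,0,0,0,0,0],[0,0,0,0,0,0,0],[0,0,0,0,0,0,0],[0,0,0,0,0,0,0],[0,0,0,1,0,0,0],[0,0,0,2,0,0,0],[0,0,0,2,0,0,0],[0,0,0,2,0,0,0]]]}}

```text
time: 7.55
position: [0.4979, -0.2488, 0.1495]
ee_rot: [-180.0, 0.0, 168.2]
ft_force: [-0.1, -0.5, -0.4]
finger_gap: 0.197
```

```bash
cat >> h.py <<'E'
yg=np.radians(5.9); G=R.from_euler("z",yg).as_matrix(); t35=np.radians(35)
n=G@[-np.sin(t35),0,np.cos(t35)]; eu=G@[np.cos(t35),0,np.sin(t35)]; ey=G[:,1]
def tool(a):  # a: slot angle from uphill towards +y, deg; tool x=-slot
    a=np.radians(a); x=-(np.cos(a)*eu+np.sin(a)*ey); return np.c_[x,np.cross(-n,x),-n]
def state(): 
    o=bot.get_obs(); return o["position"],R.from_euler("xyz",o["ee_rot"],degrees=True).as_matrix(),o
def need(p,Rt):
    q,Rc,o=state(); rv=R.from_matrix(Rt@Rc.T).as_rotvec(degrees=True)
    print("shift cm",(np.array(p)-q)*100,"rot",rv,np.linalg.norm(rv))
def rayplane(c,uv,p0,nn):
    K,M,t=c; d=M.T@np.linalg.solve(K,[*uv,1]); o=-M.T@t
    return o+d*((p0-o)@nn)/(d@nn)
np.set_printoptions(precision=4,suppress=True)
E
python3 - <<'E'
from h import *
T=cam(grab("top")); k=5*798/875; q=lambda x,y:((x+.5)/k-.5+205,(y+.5)/k-.5+165)
s=np.array([.5968,.0253,.1816])
p1,p2=[rayplane(T,q(*p),s,n) for p in((250,125),(283,164))]
d=p1-p2; a=np.degrees(np.arctan2(d@ey,d@eu)); print(np.linalg.norm(d),a)
need(s+.1225*n,tool(a))
E
```

```text
0.03773849882345331 31.984073377266622
shift cm [ 2.7706 26.764  12.9456] rot [-11.6874 -33.8796  48.1321] 60.00933642417453
```

>>> {"op": "step_arm", "data": {"deltas": [[[0,0,0,4,0,0,0],[0,0,0,4,0,0,0],[0,0,2,3,-1.46,-4.23,6.02],[0,0.4,3.6,2,-1.46,-4.23,6.02],[0,0.4,3.6,0,-1.46,-4.23,6.02],[0,0.4,3.6,0,-1.46,-4.23,6.02],[0,0.4,3.6,0,-1.46,-4.23,6.02],[0,0.4,3.6,0,-1.46,-4.23,6.02],[0,0.4,3.6,0,-1.46,-4.23,6.02],[0,0.4,3.2,0,-1.46,-4.23,6.02]]]}}

```text
time: 8.6
position: [0.5254, 0.0208, 0.2787]
ee_rot: [-159.6, 28.9, -136.5]
ft_force: [-0.4, 1.3, -0.8]
finger_gap: 0.191
```

>>> {"op": "step_arm", "data": {"deltas": [[[0,0,0,0,0,0,0],[0,0,0,0,0,0,0],[0,0,0,0,0,0,0],[0,0,0,0,0,0,0],[0,0,0,0,0,0,0],[0,0,0,0,0,0,0],[0,0,0,0,0,0,0],[0,0,0,0,0,0,0],[0,0,0,0,0,0,0],[0,0,0,0,0,0,0]]]}}

```text
time: 9.6
position: [0.526, 0.0192, 0.2779]
ee_rot: [-159.8, 28.8, -136.9]
ft_force: [-0.4, -0.5, -0.9]
finger_gap: 0.197
```

Run:
```python
from h import *
need(np.array([.5968,.0253,.1816])+.1225*n,tool(32))
f=grab("wrist"); print(f["obs"]["position"],f["obs"]["ee_rot"],f["obs"]["qpos"]); c=cam(f); np.save("wrist2.npy",f["img"])
p,M,_=state()
print(proj(c,[[.5968,.0253,.1816],p+.0625*M[:,2],p+.0165*M[:,2]]))
cv2.imwrite("pics/w2.png",f["img"][:,:,::-1])
```

```text
shift cm [ 0.0923 -0.114   0.4056] rot [ 0.073  -0.2842  0.016 ] 0.29380798538686104
[0.526  0.0192 0.2779] [-159.8039   28.8485 -136.857 ] [ -10.7294    3.5144  114.4692   19.0476   29.8039 -152.4822]
[[249.1518 187.9222]
 [252.1627 203.1265]
 [252.0754 224.5967]]
```

View pics/w2.png

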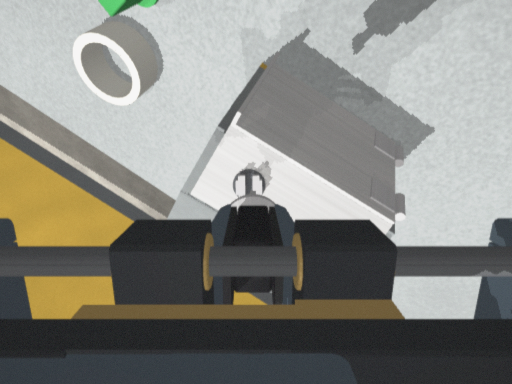

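The wrist view shows the screw head at (249,183) just ahead of the key collar at (252,200), with the slot running vertically towards the key as intended. One enlargement.

Run:
```python
from h import *
w=np.load("wrist2.npy"); crop(w,215,155,75,56,10,"pics/c6.png")
```

```text
(no output)
```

View pics/c6.png

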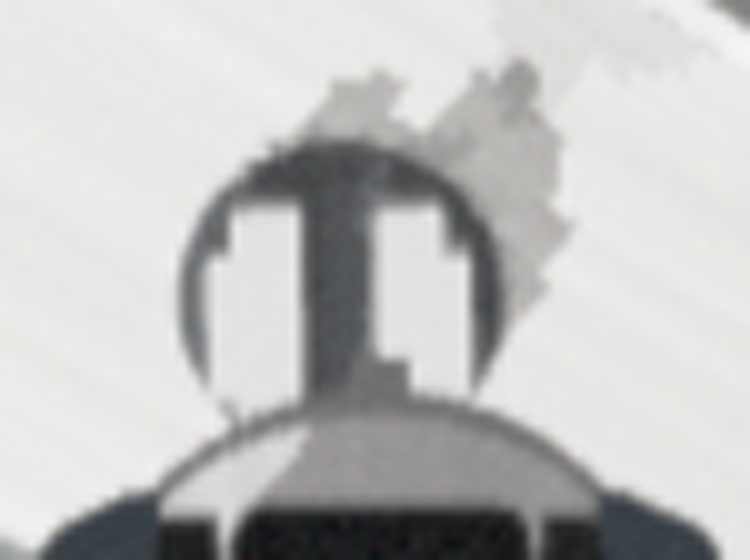

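Run:
```python
from h import *
f=grab("wrist"); c=cam(f); p,M,o=state()
s=rayplane(c,(248.55,184.55),np.array([.5968,.0253,.1816]),n)
T=cam(grab("top")); k=5*798/875
print("s",s,"cam depth",(c[1]@s+c[2])[2], "in top crop c4",(proj(T,s)[0]-[205,165]+.5)*k)
print("tool frame of s",M.T@(s-p)*1000)
a,b=[rayplane(c,((x+.5)/10-.5+215,(y+.5)/10-.5+155),s,n) for x,y in((339,170),(337,345))]
d=M.T@(a-b);print("slot dir in tool, deg off x",np.degrees(np.arctan2(d[1],d[0])))
col=M.T@(rayplane(c,((382.5)/10-.5+215,210),p+.0105*M[:,2],M[:,2])-p);print("collar tool",col*1000)
print("tool x,y world",M[:,0],M[:,1],"z",M[:,2])
```

```text
s [0.595  0.023  0.1802] cam depth 0.29732950270875913 in top crop c4 [268.974  153.3328]
tool frame of s [  0.8375  -3.3954 119.6643]
slot dir in tool, deg off x 0.8645701064826904
collar tool [11.4893  0.4611 10.5   ]
tool x,y world [-0.639  -0.599  -0.4826] [-0.5202  0.7987 -0.3024] z [ 0.5666  0.0578 -0.822 ]
```

>>> {"op": "step_arm", "data": {"deltas": [[[0,0.5,0,-0.7,0.1,-0.04,-0.14],[0,0.5,0,-0.7,0.1,-0.04,-0.14],[0,0.5,0,-0.7,0.1,-0.04,-0.14],[0,0.5,-0.05,-0.7,0.1,-0.04,-0.14],[0,0.5,-0.04,-0.6,0.1,-0.04,-0.13],[0,0.2,0,-0.22,0,0,0],[0,0,0,0,0,0,0],[0,0,0,0,0,0,0],[0,0,0,0,0,0,0],[0,0,0,0,0,0,0]]]}}

```text
time: 10.75
position: [0.553, 0.0183, 0.242]
ee_rot: [-160.0, 29.4, -137.7]
ft_force: [-0.3, -0.2, -2.1]
finger_gap: 0.198
```

Run:
```python
from h import *
f=grab("wrist"); c=cam(f); p,M,o=state(); s=np.array([.595,.023,.1802]); np.save("wrist3.npy",f["img"])
print(M.T@(s-p)*1000,o["ft_force"],o["ft_torque"],"tool z/xy",M); print(proj(c,[s,p+.0625*M[:,2],p+.0165*M[:,2]]))
sc=grab("scene"); print(proj(cam(sc),[s,p+.0625*M[:,2]]))
u=proj(cam(sc),s)[0].astype(int)
A=cv2.resize(f["img"][155:215,215:290],(400,320),interpolation=cv2.INTER_CUBIC)
B=cv2.resize(sc["img"][u[1]-32:u[1]+16,u[0]-30:u[0]+30],(400,320),interpolation=cv2.INTER_CUBIC); print(u)
cv2.imwrite("pics/c7.png",np.hstack([A,B])[:,:,::-1])
```

```text
[ 0.4663  0.7433 74.898 ] [-0.558   1.1805 -0.7914] [ 0.0182  0.4997 -0.0075] tool z/xy [[-0.6443 -0.5093  0.5705]
 [-0.587   0.8075  0.058 ]
 [-0.4902 -0.2975 -0.8193]]
[[253.1081 198.0159]
 [252.1593 203.0753]
 [252.0705 224.539 ]]
[[249.1011 178.0623]
 [247.2279 174.0575]]
[249 178]
```

View pics/c7.png

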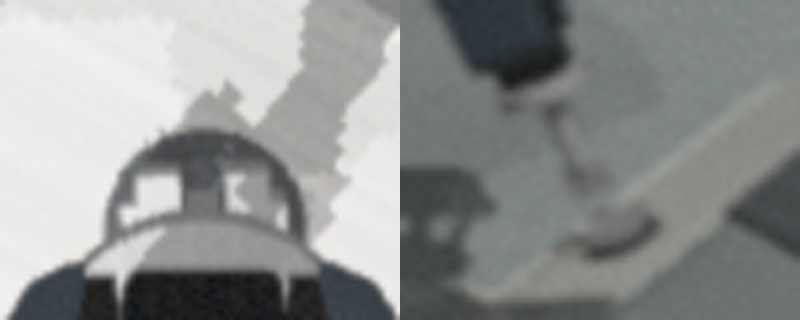

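>>> {"op": "step_arm", "data": {"deltas": [[[0,0.17,0.02,-0.25,0,0,0],[0,0.17,0.02,-0.25,0,0,0],[0,0.17,0.02,-0.25,0,0,0],[0,0.11,0.01,-0.16,0,0,0],[0,0.06,0,-0.08,0,0,0],[0,0.06,0.01,-0.08,0,0,0],[0,0.06,0,-0.08,0,0,0],[0,0,0,0,0,0,0],[0,0,0,0,0,0,0],[0,0,0,0,0,0,0]]]}}

```text
time: 11.85
position: [0.561, 0.0191, 0.2303]
ee_rot: [-160.1, 29.3, -137.7]
ft_force: [0.1, 0.9, -1.0]
finger_gap: 0.198
```

>>> {"op": "step_arm", "data": {"deltas": [[[0,0.06,0,-0.08,0,0,0],[0,0.06,0.01,-0.08,0,0,0],[0,0.06,0,-0.08,0,0,0],[0,0,0,0,0,0,0],[0,0,0,0,0,0,0],[0,0,0,0,0,0,0],[0,0,0,0,0,0,0],[0,0,0,0,0,0,0],[0,0,0,0,0,0,0],[0,0,0,0,0,0,0]]]}}

```text
time: 12.85
position: [0.5628, 0.0192, 0.2279]
ee_rot: [-160.1, 29.3, -137.7]
ft_force: [-0.2, 0.6, -0.9]
finger_gap: 0.196
```

>>> {"op": "step_arm", "data": {"deltas": [[[0,0.06,0,-0.08,0,0,0],[0,0,0,0,0,0,0],[0,0.06,0.01,-0.08,0,0,0],[0,0,0,0,0,0,0],[0,0.06,0,-0.08,0,0,0],[0,0,0,0,0,0,0],[0,0,0,0,0,0,0],[0,0,0,0,0,0,0],[0,0,0,0,0,0,0],[0,0,0,0,0,0,0]]]}}

```text
time: 13.85
position: [0.5642, 0.0194, 0.2261]
ee_rot: [-160.0, 29.4, -137.6]
ft_force: [-18.7, -2.4, 21.1]
finger_gap: 0.197
```

>>> {"op": "step_arm", "data": {"deltas": [[[0,-0.08,-0.01,0.12,0,0,0],[0,0,0,0,0,0,0],[0,0,0,0,0,0,0],[0,0,0,0,2.28,0.23,-3.28],[0,0,0,0,2.28,0.23,-3.28],[0,0,0,0,2.28,0.23,-3.28],[0,0,0,0,2.28,0.23,-3.28],[0,0,0,0,2.28,0.23,-3.28],[0,0,0,0,2.28,0.23,-3.28],[0,0,0,0,0,0,0]]]}}

```text
time: 14.85
position: [0.5633, 0.02, 0.2262]
ee_rot: [-175.2, 34.6, -165.6]
ft_force: [-2.4, 8.1, 0.9]
finger_gap: 0.199
```

Run:
```python
from h import *
p,M,o=state(); s=np.array([.595,.023,.1802]); print(M.T@(s-p)*1000,M.T@o["ft_force"],M.T@o["ft_torque"],M[:,2],o["qpos"])
```

```text
[ 0.1983 -0.2365 55.9076] [-0.249   8.3162 -1.6121] [-2.0156  0.1672 -0.0647] [ 0.569   0.0592 -0.8202] [  -9.6034   11.7588  115.237    25.3612   20.9692 -133.6978]
```

>>> {"op": "step_arm", "data": {"deltas": [[[0,0,0,0,2.28,0.23,-3.28],[0,0,0,0,2.28,0.23,-3.28],[0,0,0,0,2.28,0.23,-3.28],[0,0,0,0,2.28,0.23,-3.28],[0,0,0,0,2.28,0.23,-3.28],[0,0,0,0,2.28,0.23,-3.28],[0,0,0,0,2.28,0.23,-3.28],[0,0,0,0,2.28,0.23,-3.28],[0,0,0,0,2.28,0.23,-3.28],[0,0,0,0,0,0,0]]]}}

```text
time: 15.85
position: [0.5632, 0.0206, 0.2262]
ee_rot: [161.3, 30.0, 151.9]
ft_force: [-2.6, 15.9, 3.9]
finger_gap: 0.196
```

Run:
```python
from h import *
p,M,o=state(); s=np.array([.595,.023,.1802]); print(M.T@(s-p)*1000,M.T@o["ft_force"],M.T@o["ft_torque"],M[:,2],o["qpos"]); d=M[:,0];print("ang",np.degrees(np.arctan2(-d@ey,-d@eu)))
```

```text
[-0.3359 -0.9144 55.9624] [ 6.4921 14.7699 -3.7278] [-3.5184  1.7832 -0.1033] [ 0.5689  0.0598 -0.8203] [ -9.5357  11.7481 115.2371  25.3329  20.984  -97.6068]
ang -29.002267291638912
```

>>> {"op": "step_arm", "data": {"deltas": [[[0,0,0.1,0,0,0,0],[0,0,0,0,0,0,0],[0,0,0,0,2.28,0.23,-3.28],[0,0,0,0,2.28,0.23,-3.28],[0,0,0,0,2.28,0.23,-3.28],[0,0,0,0,1.14,0.12,-1.64],[0,0,0,0,0,0,0],[0,0,0,0,0,0,0],[0,0,0,0,0,0,0],[0,0,0,0,0,0,0]]]}}

```text
time: 16.85
position: [0.5636, 0.0214, 0.2265]
ee_rot: [154.6, 24.8, 137.4]
ft_force: [-1.8, 13.5, 5.3]
finger_gap: 0.197
```

```bash
cat > st.py <<'E'
from h import *
p,M,o=state(); s=np.array([.595,.023,.1802]); print(M.T@(s-p)*1000,M.T@o["ft_force"],M.T@o["ft_torque"],M[:,2],o["qpos"]); d=M[:,0];print("ang",np.degrees(np.arctan2(-d@ey,-d@eu)))
E
python3 st.py
```

```text
[-0.5072 -1.7433 55.971 ] [ 7.3112 11.8584 -4.5934] [-2.7483  2.0603 -0.0964] [ 0.5696  0.0591 -0.8198] [ -9.3762  11.7402 115.2044  25.0691  20.9011 -83.3817]
ang -42.8440517412107
```

>>> {"op": "step_arm", "data": {"deltas": [[[0,0,0.1,0,0,0,0],[0,0,0,0,1.14,0.12,-1.64],[0,0,0,0,1.14,0.12,-1.64],[0,0,0,0,1.14,0.12,-1.64],[0,0,0,0,1.14,0.12,-1.64],[0,0,0,0,0,0,0],[0,0,0,0,0,0,0],[0,0,0,0,0,0,0],[0,0,0,0,0,0,0],[0,0,0,0,0,0,0]]]}}

```text
time: 17.85
position: [0.5638, 0.0221, 0.2267]
ee_rot: [151.6, 21.2, 129.6]
ft_force: [-1.9, 9.5, 5.0]
finger_gap: 0.195
```

```bash
python3 st.py
```

```text
[-1.0558 -2.2616 55.9529] [ 6.1106  7.7566 -4.6358] [-1.8756  1.8614 -0.3651] [ 0.5698  0.0585 -0.8197] [ -9.2315  11.7367 115.1789  24.7733  20.8551 -74.9919]
ang -50.83452759383875
```

>>> {"op": "step_arm", "data": {"deltas": [[[0,0,0,0,1.14,0.12,-1.64],[0,0,0,0,1.14,0.12,-1.64],[0,0,0,0,0,0,0],[0,0,0,0,0,0,0],[0,0,0,0,0,0,0],[0,0,0,0,0,0,0],[0,0,0,0,0,0,0],[0,0,0,0,0,0,0],[0,0,0,0,0,0,0],[0,0,0,0,0,0,0]]]}}

```text
time: 18.85
position: [0.5637, 0.0221, 0.2267]
ee_rot: [150.3, 19.3, 125.9]
ft_force: [-1.6, 10.5, 5.5]
finger_gap: 0.199
```

```bash
python3 st.py
```

```text
[-1.2483 -2.1317 55.9452] [ 7.0857  8.383  -4.7781] [-1.6806  1.9533 -0.6706] [ 0.5695  0.0585 -0.8199] [ -9.2281  11.7379 115.1706  24.731   20.8738 -70.9748]
ang -54.80826992857078
```

>>> {"op": "step_arm", "data": {"deltas": [[[0,0,0,0,-1.14,-0.12,1.64],[0,0,0,0,-1.14,-0.12,1.64],[0,0,0,0,-1.14,-0.12,1.64],[0,0,0,0,-1.14,-0.12,1.64],[0,0,0,0,-1.14,-0.12,1.64],[0,0,0,0,-0.6,-0.06,0.8],[0,0,0,0,0,0,0],[0,0,0,0,0,0,0],[0,0,0,0,0,0,0],[0,0,0,0,0,0,0]]]}}

```text
time: 19.85
position: [0.5637, 0.022, 0.2266]
ee_rot: [154.2, 24.4, 136.4]
ft_force: [-2.5, 9.6, 5.0]
finger_gap: 0.199
```

```bash
python3 st.py
```

```text
[-0.8396 -2.276  55.9415] [ 5.6383  8.1724 -4.9449] [-1.8072  1.6642 -0.1061] [ 0.5699  0.058  -0.8197] [ -9.2045  11.7363 115.204   24.7009  20.7997 -81.8941]
ang -43.84613178007115
```

>>> {"op": "step_arm", "data": {"deltas": [[[0,-0.11,-0.01,0.16,0,0,0],[0,-0.11,-0.01,0.16,0,0,0],[0,-0.11,-0.01,0.16,0,0,0],[0,-0.17,-0.02,0.25,0,0,0],[0,-0.29,-0.03,0.41,0,0,0],[0,-0.57,-0.06,0.82,0,0,0],[0,-0.57,-0.06,0.82,0,0,0],[0,-1.1,-0.1,1.6,0,0,0],[0,-1.1,-0.1,1.6,0,0,0],[0,0,0,0,0,0,0]]]}}

```text
time: 20.85
position: [0.522, 0.0169, 0.2888]
ee_rot: [154.1, 24.7, 136.3]
ft_force: [0.6, 0.1, -0.8]
finger_gap: 0.199
```

Run:
```python
from h import *
p,M,o=state(); print(p,o["ft_force"],o["qpos"])
k=np.array([.4976,-.2494,0])
Rt=R.from_euler("xyz",[180,0,168.2],degrees=True).as_matrix()
for y in (168.2,135,150,120):need(k+[0,0,.20],R.from_euler("xyz",[180,0,y],degrees=True).as_matrix())
t=grab("top")["img"]; w=grab("wrist")["img"]
A=cv2.resize(t[165:240,205:300],(380,300),interpolation=cv2.INTER_CUBIC);B=cv2.resize(w[100:340,110:430],(400,300),interpolation=cv2.INTER_CUBIC)
cv2.imwrite("pics/c8.png",np.hstack([A,B])[:,:,::-1])
```

```text
[0.522  0.0169 0.2888] [ 0.6498  0.129  -0.7796] [-11.2243   2.0951 114.1663  18.7637  31.1193 -76.5175]
shift cm [ -2.4447 -26.6335  -8.8835] rot [-11.3398  33.5883  25.3601] 43.58785285108447
shift cm [ -2.4447 -26.6335  -8.8835] rot [-1.2614 35.1496 -6.7862] 35.82090628505495
shift cm [ -2.4447 -26.6335  -8.8835] rot [-5.8396 34.6906  7.7401] 36.02006921975183
shift cm [ -2.4447 -26.6335  -8.8835] rot [  3.3554  35.2028 -21.3095] 41.28666860485961
```

View pics/c8.png

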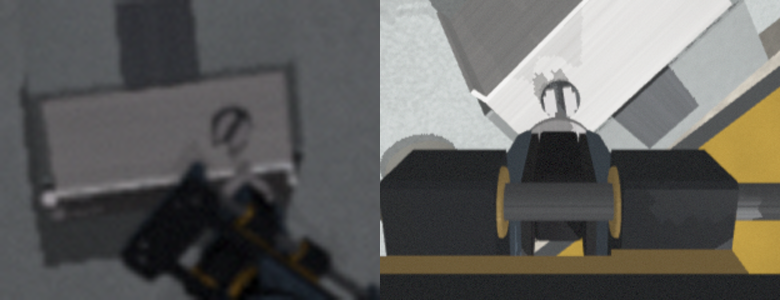

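Top: door still flush, slot now mirrored to the other diagonal. Wrist: head at (560,98), slot tilted slightly, key still held. I'll measure the slot angle numerically.

Run:
```python
from h import *
f=grab("wrist"); c=cam(f); g=cv2.cvtColor(f["img"],cv2.COLOR_RGB2GRAY); np.save("w4.npy",f["img"])
for y in range(162,200,1): print(y,*[f"{v:3d}" for v in g[y,234:276]])
```

```text
162 209 175 171 172 175 175 175 174 185 224 227 229 229 227 224 209 180 177 178 174 176 176 171 170 173 180 213 226 229 228 226 228 226 225 226 226 226 227 227 228 228 228
163 176 171 171 174 173 174 172 174 180 216 227 229 224 214 213 177 175 176 170 160 164 170 165 167 169 163 185 224 228 228 226 225 224 227 227 227 227 228 227 228 227 227
164 171 171 173 175 175 172 175 172 175 186 216 223 214 177 170 159 162 160 142 137 138 151 138 139 156 154 171 214 226 224 225 225 226 225 227 226 229 227 228 228 229 228
165 176 176 173 173 176 173 172 174 174 175 182 207 175 156 149 137 120 111  95  93  93  93  89  93 118 132 139 171 213 223 226 225 225 226 226 227 227 227 228 228 229 228
166 179 173 174 173 174 175 174 171 168 170 170 168 148 135 118  88  93  85  81  78  77  73  74  76  79  81  92 121 162 212 224 226 225 226 227 227 225 228 228 229 228 227
167 175 172 174 173 177 176 169 155 155 162 156 135 115  99  88  89  97  89  78  72  64  69  71  75  71  71  77  83 108 166 208 220 224 225 226 228 227 228 228 228 227 228
168 171 171 173 173 175 168 156 151 150 139 120  86  86  88  87  95 
[... 4735 characters left out ...]
 229 229 229
196 225 224 221 215 210 165 158 129 117 115 115 119 122 125 127 131 134 133 131 134 132 129 126 128 126 122 115 111 114 116 123 142 177 204 219 225 227 229 228 230 230 228
197 221 223 208 167 154 121 119 118 123 121 132 135 142 141 142 143 148 144 141 143 143 142 139 141 141 138 132 129 145 139 133 121 122 146 184 209 221 229 230 229 229 230
198 213 198 163 125 117 116 127 133 139 142 144 144 144 145 142 144 143 142 144 144 143 141 142 141 141 142 138 146 171 179 179 156 136 123 125 142 187 220 227 228 230 230
199 163 131 118 118 122 131 138 140 147 144 143 145 143 142 140 143 145 144 142 143 142 143 142 142 144 143 139 142 147 179 196 192 179 163 141 123 130 182 215 228 230 229
```

Run:
```python
from h import *
f=grab("wrist"); c=cam(f); s=np.array([.595,.023,.1802])
a,b=[rayplane(c,q,s,n) for q in((234+18.85,172.5),(234+21.0,187.5))]
d=a-b;d=-d; print("slot ang now",np.degrees(np.arctan2(-d@ey,-d@eu)))
d=-d;print(np.degrees(np.arctan2(-d@ey,-d@eu)))
w=np.load("wrist2.npy"); g=cv2.cvtColor(w,cv2.COLOR_RGB2GRAY)
for y in range(172,194,2): print(y,*[f"{v:3d}" for v in g[y,236:264]])
```

```text
slot ang now 144.12531525258223
-35.874684747417774
172 230 224 199 156 101  80  72  74  76  70  76  73  78  74  75  85  95  95  79  76  76  87 100 139 165 174 180 183
174 180 121 114 112 103 100  97  98  95  80  75  81  85  81  89 102 113 114 109 100 103 105 106  85  87 122 157 175
176 112 117 185 196 209 209 209 210 202 110  75  78  84  87  94 115 157 204 209 210 209 219 216 140  86  79 113 147
178 102 123 220 226 224 225 225 226 219 115  76  84  84  87  89 112 176 222 224 225 224 225 220 163 103  90  81  84
180 163 177 222 227 225 226 226 225 220 115  77  81  81  87  87 100 168 221 224 225 224 224 224 197 181 170  94  77
182 222 227 226 226 226 225 227 227 221 119  78  79  81  86  85 101 173 222 226 226 226 226 226 225 225 219 111  78
184 223 226 227 227 227 226 227 227 220 121  79  83  84  85  87  99 176 221 225 226 226 226 225 226 226 219 113  78
186 223 227 226 228 227 225 227 225 221 141  85  83  82  87  88 114 176 222 226 226 226 225 226 225 224 220 121  79
188 222 226 227 227 227 227 227 226 223 141  88  84  81  88  87 111 173 222 226 226 227 226 226 225 225 221 134  89
190 221 226 227 228 227 226 225 225 220 142  86  83  85  87  99 114 143 197 203 206 222 225 225 225 225 221 140 100
192 223 226 227 227 226 225 226 227 222 139  85  79  86  90 109 114 113 111 112 135 220 224 226 225 224 219 144 164
```

Run:
```python
from h import *
f=grab("wrist"); c=cam(f); p,M,o=state(); s0=np.array([.595,.023,.1802])
s=rayplane(c,(254.2,181.7),s0,n); print("s",s,M.T@(s-p)*1000)
Rt=tool(-35.9); off=Rt@[0,.0004,0]   # key axis sits 0.4 mm to +y in the hand
need(s-off+(.0625+.012)*n,Rt)
```

```text
s [0.5952 0.0261 0.1806] [  1.2091   1.0327 128.1705]
shift cm [ 3.0053  0.4104 -4.4295] rot [-4.436  -0.5321  6.5962] 7.966872672597007
```

>>> {"op": "step_arm", "data": {"deltas": [[[0,0.4,0.06,-0.6,-1.11,-0.13,1.65],[0,0.4,0.05,-0.6,-1.11,-0.13,1.65],[0,0.4,0.05,-0.6,-1.11,-0.13,1.65],[0,0.4,0.05,-0.6,-1.11,-0.13,1.65],[0,0.4,0.05,-0.6,0,0,0],[0,0.4,0.05,-0.6,0,0,0],[0,0.4,0.05,-0.5,0,0,0],[0,0.21,0.05,-0.33,0,0,0],[0,0,0,0,0,0,0],[0,0,0,0,0,0,0]]]}}

```text
time: 22.1
position: [0.5525, 0.0214, 0.2421]
ee_rot: [157.7, 27.7, 144.4]
ft_force: [1.0, -0.0, -1.6]
finger_gap: 0.193
```

Run:
```python
from h import *
f=grab("wrist"); c=cam(f); p,M,o=state(); s=np.array([.5952,.0261,.1806]); print(M.T@(s-p)*1000)
d=M[:,0];print("ang",np.degrees(np.arctan2(-d@ey,-d@eu)))
g=cv2.cvtColor(f["img"],cv2.COLOR_RGB2GRAY)
for y in range(178,206,2): print(y,*[f"{v:3d}" for v in g[y,234:274]])
```

```text
[ 0.4653  0.1217 75.1483]
ang -35.88588101595326
178 150 151 151 153 152 152 155 152 152 150 148 153 155 147 138 136 134 134 120 115 116 117 117 130 134 142 155 164 163 170 215 227 227 226 225 224 226 224 227 226
180 151 153 152 154 153 152 146 148 144 140 134 105  97  87  79  72  82  85  78  80  78  76  74  70  72  82  78  92 115 136 161 211 224 225 224 227 225 226 225 226
182 153 152 151 150 147 148 147 134 102  75  77  75  81  83  91  91  91  91  80  72  70  63  68  67  68  68  69  72  68  79  86 120 195 223 225 224 224 225 225 226
184 150 148 147 147 148 132  96  82  81  84  86  87  90  91  89  98  98 100 100  87  82  76  73  72  82  86  83  85  85  85  88  88  90 147 193 219 223 226 226 226
186 150 149 152 141 105  74  73  99 109 113 112 111 113 113 122 116 107 104  85  83  79  83  76  80 120 133 133 135 130 131 131 129  96  88 113 149 217 225 228 228
188 156 152 146  98  76  72  80 117 137 140 142 141 140 138 144 154 112 105 101  92  84  74  73  92 177 213 216 216 215 215 216 209 125 105 105 112 158 209 225 227
190 167 150  99  75  81  92 103 151 144 142 140 140 142 144 157 140
[... 544 characters left out ...]
 108 118 137 172 198 204 166 114 107 129 219
198 199 118 100 110 111 116 126 131 140 142 142 142 141 144 144 142 143 141 141 144 141 142 137 143 143 141 137 138 137 132 132 125 119 113 116 113 108 106 130 219
200 120 115 123 130 138 138 141 143 143 142 146 145 144 142 142 142 145 143 141 143 141 142 139 142 143 143 140 140 141 139 140 163 188 193 182 160 131 115 136 204
202 131 141 147 145 142 139 141 144 145 143 144 142 142 141 141 141 143 143 139 143 140 141 140 140 142 143 142 139 139 138 141 150 179 197 202 201 201 184 159 128
204 141 142 147 147 143 138 125 125 123 122 123 121 122 122 122 122 124 122 120 123 122 122 119 122 122 119 116 119 119 121 123 128 143 192 200 204 203 200 200 193
```

>>> {"op": "step_arm", "data": {"deltas": [[[0,0.02,0.04,0.02,0,0,0],[0,0.2,0.02,-0.3,0,0,0],[0,0.2,0.02,-0.3,0,0,0],[0,0.2,0.02,-0.25,0,0,0],[0,0.1,0.01,-0.15,0,0,0],[0,0.1,0.01,-0.15,0,0,0],[0,0.1,0.01,-0.15,0,0,0],[0,0.1,0.01,-0.14,0,0,0],[0,0.06,0.01,-0.08,0,0,0],[0,0,0,0,0,0,0]]]}}

```text
time: 23.15
position: [0.5634, 0.0228, 0.227]
ee_rot: [157.7, 27.7, 144.4]
ft_force: [-0.2, -1.0, -1.0]
finger_gap: 0.199
```

```bash
python3 st.py
```

```text
[-0.8953 -3.1504 56.357 ] [ 0.0729 -1.2833  0.617 ] [ 0.2936  0.3495 -0.0171] [ 0.571   0.059  -0.8189] [ -9.1518  11.6768 115.2695  24.8847  20.7408 -89.9868]
ang -35.88297616423952
```

>>> {"op": "step_arm", "data": {"deltas": [[[0,0,0,0,1.14,0.12,-1.64],[0,0,0,0,1.14,0.12,-1.64],[0,0,0,0,1.14,0.12,-1.64],[0,0,0,0,1.14,0.12,-1.64],[0,0,0,0,1.14,0.12,-1.64],[0,0,0,0,1.14,0.12,-1.64],[0,0,0,0,0,0,0],[0,0,0,0,0,0,0],[0,0,0,0,0,0,0],[0,0,0,0,0,0,0]]]}}

```text
time: 24.15
position: [0.5635, 0.0228, 0.2273]
ee_rot: [152.5, 22.7, 132.4]
ft_force: [0.4, 1.4, 0.4]
finger_gap: 0.192
```

```bash
python3 st.py
```

```text
[-1.3433 -3.03   56.5352] [ 0.5578  1.3833 -0.0511] [-0.1717  0.3398 -0.1947] [ 0.5712  0.0586 -0.8187] [ -9.1331  11.6532 115.2504  24.7795  20.7501 -77.8955]
ang -47.85424374205667
```

>>> {"op": "step_arm", "data": {"deltas": [[[0,0,0,0,1.14,0.12,-1.64],[0,0,0,0,1.14,0.12,-1.64],[0,0,0,0,1.14,0.12,-1.64],[0,0,0,0,0,0,0],[0,0,0,0,0,0,0],[0,0,0,0,0,0,0],[0,0,0,0,0,0,0],[0,0,0,0,0,0,0],[0,0,0,0,0,0,0],[0,0,0,0,0,0,0]]]}}

```text
time: 25.15
position: [0.5635, 0.0228, 0.2272]
ee_rot: [150.5, 19.8, 126.7]
ft_force: [1.3, 2.1, 2.7]
finger_gap: 0.197
```

```bash
python3 st.py
```

```text
[-1.6103 -2.8409 56.5159] [-0.0848  3.395  -1.3461] [-0.5025  0.0971 -0.6481] [ 0.571   0.0584 -0.8188] [ -9.1284  11.6559 115.2406  24.7284  20.7575 -71.8128]
ang -53.88433089912303
```

Clean stop: torque rises linearly to 0.65 Nm, against about 0.07 Nm friction, with almost no side load. Unwinding within the slot's slack and withdrawing.

>>> {"op": "step_arm", "data": {"deltas": [[[0,0,0,0,-2.28,-0.23,3.28],[0,0,0,0,-2.28,-0.23,3.28],[0,0,0,0,-2.28,-0.23,3.28],[0,0,0,0,-1.14,-0.12,1.64],[0,0,0,0,0,0,0],[0,0,0,0,0,0,0],[0,-0.11,-0.01,0.16,0,0,0],[0,-0.11,-0.01,0.16,0,0,0],[0,-0.11,-0.01,0.16,0,0,0],[0,-0.17,-0.02,0.25,0,0,0]]]}}

```text
time: 26.15
position: [0.5582, 0.0223, 0.2345]
ee_rot: [155.8, 26.1, 140.3]
ft_force: [0.2, 0.8, -1.0]
finger_gap: 0.197
```

>>> {"op": "step_arm", "data": {"deltas": [[[0,-0.29,-0.03,0.41,0,0,0],[0,-0.57,-0.06,0.82,0,0,0],[0,-1.1,-0.1,1.6,0,0,0],[0,-1.1,-0.1,1.6,0,0,0],[0,-0.8,-0.1,1.2,0,0,0],[0,0,0,0,0,0,0],[0,0,0,0,0,0,0],[0,0,0,0,0,0,0],[0,0,0,0,0,0,0],[0,0,0,0,0,0,0]]]}}

```text
time: 27.15
position: [0.5198, 0.0185, 0.2901]
ee_rot: [155.9, 26.1, 140.3]
ft_force: [-0.6, 0.2, -0.4]
finger_gap: 0.198
```

Run:
```python
from h import *
f=grab("wrist"); c=cam(f); p,M,o=state(); s=np.array([.5952,.0261,.1806]); print(p,M.T@(s-p)*1000,o["ft_force"])
d=M[:,0];print("tool ang",np.degrees(np.arctan2(-d@ey,-d@eu)))
g=cv2.cvtColor(f["img"],cv2.COLOR_RGB2GRAY).astype(float)
u0=int(round(proj(c,s)[0][0])); print(proj(c,s))
L=[]
for y in range(168,188):
    r=g[y]; 
    l=[x for x in range(u0-14,u0+3) if r[x]>=155>r[x+1]]; q=[x for x in range(u0-3,u0+14) if r[x]<155<=r[x+1]]
    if l and q:
        l=max(l);q=min(q); e=(l+(r[l]-155)/(r[l]-r[l+1]), q+(155-r[q])/(r[q+1]-r[q])); L.append((y,*e)); print(y,e)
L=np.array([l for l in L if 5.5<l[2]-l[1]<9]); k=np.polyfit(L[:,0],L[:,1:].mean(1),1)
a,b=[rayplane(c,(np.polyval(k,y),y),s,n) for y in(L[0,0],L[-1,0])]; d=a-b; print("slot ang",np.degrees(np.arctan2(-d@ey,-d@eu)))
k=np.array([.4976,-.2494,0])
need(k+[0,0,.20],R.from_euler("xyz",[180,0,150],degrees=True).as_matrix())
need(k+[0,0,.20],R.from_euler("xyz",[180,0,168.2],degrees=True).as_matrix())
```

```text
[0.5198 0.0185 0.2902] [  0.4026  -0.5737 133.2538] [ 0.9043  0.2394 -0.7674]
tool ang -39.89156789281008
[[252.6038 181.6126]]
168 (np.float64(240.25), np.float64(261.40845070422534))
169 (np.float64(239.2), np.float64(262.4594594594595))
173 (np.float64(248.30188679245282), np.float64(255.50485436893203))
174 (np.float64(248.65822784810126), np.float64(255.55))
175 (np.float64(248.6951219512195), np.float64(255.68539325842696))
176 (np.float64(248.68235294117648), np.float64(255.69767441860466))
177 (np.float64(248.78666666666666), np.float64(255.8125))
178 (np.float64(248.96774193548387), np.float64(255.98611111111111))
179 (np.float64(249.08510638297872), np.float64(256.06349206349205))
180 (np.float64(249.31034482758622), np.float64(256.078125))
181 (np.float64(249.36666666666667), np.float64(256.15714285714284))
182 (np.float64(249.4), np.float64(256.3058823529412))
183 (np.float64(249.49253731343285), np.float64(256.3448275862069))
184 (np.float64(249.57894736842104), np.float64(256.39784946236557))
185 (np.float64(249.625), np.float64(256.4622641509434))
186 (np.float64(249.6867469879518), np.float64(256.4761904761905))
187 (np.float64(249.71604938271605), np.float64(256.5204081632653))
slot ang -35.01953366472176
shift cm [ -2.2197 -26.7882  -9.0206] rot [-4.8061 34.6278  3.8658] 35.172845509345365
shift cm [ -2.2197 -26.7882  -9.0206] rot [-10.2827  33.6298  21.4945] 41.215431447427484
```

>>> {"op": "step_arm", "data": {"deltas": [[[0,-0.28,-3.35,0,-1.71,5.6,3.58],[0,-0.28,-3.35,0,-1.71,5.6,3.58],[0,-0.28,-3.35,0,-1.71,5.6,3.58],[0,-0.28,-3.35,-1,-1.71,5.6,3.58],[0,-0.28,-3.35,-2,-1.71,5.6,3.58],[0,-0.28,-3.35,-2,-1.71,5.6,3.58],[0,-0.28,-3.35,-2,0,0,0],[0,-0.28,-3.35,-2,0,0,0],[0,0,0,0,0,0,0],[0,0,0,0,0,0,0]]]}}

```text
time: 28.2
position: [0.4971, -0.2499, 0.1999]
ee_rot: [179.9, -0.0, 168.1]
ft_force: [-0.9, 0.8, -1.0]
finger_gap: 0.198
```

Run:
```python
from h import *
p,M,o=state(); print(o["ft_force"]); need([.4976,-.2494,.150],R.from_euler("xyz",[180,0,168.2],degrees=True).as_matrix())
f=grab("wrist"); c=cam(f); print(proj(c,[[.4976,-.2494,.06],p+.0165*M[:,2]]))
A=cv2.resize(f["img"][110:230,170:335],(440,320),interpolation=cv2.INTER_CUBIC)
sc=grab("scene"); u=proj(cam(sc),[.4976,-.2494,.1])[0].astype(int); print(u)
B=cv2.resize(sc["img"][u[1]-40:u[1]+40,u[0]-40:u[0]+50],(360,320),interpolation=cv2.INTER_CUBIC)
cv2.imwrite("pics/c9.png",np.hstack([A,B])[:,:,::-1])
```

```text
[-0.8703  0.8445 -1.0119]
shift cm [ 0.0493  0.0488 -4.9877] rot [-0.092   0.0094  0.0884] 0.12792988867329616
[[252.859  180.3008]
 [252.5618 223.5353]]
[144 229]
```

>>> {"op": "step_arm", "data": {"deltas": [[[0,0.05,0.05,0,0,0,0],[0,0,0,-2.5,0,0,0],[0,0,0,-2.5,0,0,0],[0,0,0,-2,0,0,0],[0,0,0,-1.5,0,0,0],[0,0,0,-1.5,0,0,0],[0,0,0,-1,0,0,0],[0,0,0,-0.8,0,0,0],[0,0,0,0,0,0,0],[0,0,0,0,0,0,0]]]}}

```text
time: 29.3
position: [0.4982, -0.2491, 0.0832]
ee_rot: [180.0, 0.1, 168.2]
ft_force: [0.7, -1.4, -0.3]
finger_gap: 0.193
```

>>> {"op": "step_arm", "data": {"deltas": [[[0,0,0,-0.1,0,0,0],[0,0,0,0,0,0,0],[0,0,0,-0.1,0,0,0],[0,0,0,0,0,0,0],[0,0,0,0,0,0,0],[0,0,0,0,0,0,0],[0,0,0,0,0,0,0],[0,0,0,0,0,0,0],[0,0,0,0,0,0,0],[0,0,0,0,0,0,0]]]}}

```text
time: 30.3
position: [0.4979, -0.2491, 0.0807]
ee_rot: [180.0, 0.1, 168.2]
ft_force: [1.1, 1.2, -1.8]
finger_gap: 0.196
```

>>> {"op": "step_arm", "data": {"deltas": [[[0,0,0,-0.1,0,0,0],[0,0,0,-0.1,0,0,0],[0,0,0,0,0,0,0],[0,0,0,0,0,0,0],[0,0,0,0,0,0,0],[0,0,0,0,0,0,0],[0,0,0,0,0,0,0],[0,0,0,0,0,0,0],[0,0,0,0,0,0,0],[0,0,0,0,0,0,0]]]}}

```text
time: 31.3
position: [0.4979, -0.2491, 0.0789]
ee_rot: [180.0, 0.1, 168.2]
ft_force: [-1.6, 0.9, 6.2]
finger_gap: 0.197
```

>>> {"op": "step_arm", "data": {"deltas": [[[0,0,0,-0.1,0,0,0],[0,0,0,0,0,0,0],[0,0,0,0,0,0,0],[0,0,0,0,0,0,0],[0,0,0,0,0,0,0],[0,0,0,0,0,0,0],[0,0,0,0,0,0,0],[0,0,0,0,0,0,0],[0,0,0,0,0,0,0],[0,0,0,0,0,0,0]]]}}

```text
time: 32.3
position: [0.4979, -0.2491, 0.0788]
ee_rot: [180.0, 0.1, 168.2]
ft_force: [-6.7, 3.6, 23.2]
finger_gap: 0.195
```

>>> {"op": "step_arm", "data": {"deltas": [[[0,0,0,0.1,0,0,0],[0,0,0,0,0,0,0],[0.25,0,0,0,0,0,0],[0.35,0,0,0,0,0,0],[0.45,0,0,0,0,0,0],[0.45,0,0,0,0,0,0],[0.45,0,0,0,0,0,0],[0.45,0,0,0,0,0,0],[0.45,0,0,1,0,0,0],[0.45,0,0,2,0,0,0]]]}}

```text
time: 33.3
position: [0.4972, -0.2486, 0.1085]
ee_rot: [179.9, -0.1, 168.2]
ft_force: [0.4, -0.1, 0.5]
finger_gap: 0.451
```

>>> {"op": "step_arm", "data": {"deltas": [[[0.45,0,0,3,0,0,0],[0.45,0,0,4,0,0,0],[0.45,0,0,4,0,0,0],[0.45,-2,0,4,0,0,0],[0.45,-3,0,2,0,0,0],[0.45,-3,0,0,0,0,0],[0.45,-3,0,0,0,0,0],[0.45,0,0,0,0,0,0],[0.45,0,0,0,0,0,0],[0.45,0,0,0,0,0,0]]]}}

```text
time: 34.3
position: [0.3886, -0.2492, 0.2791]
ee_rot: [180.0, 0.1, 168.2]
ft_force: [0.1, -0.4, 0.6]
finger_gap: 0.451
```

Run:
```python
from h import *
t=grab("top")["img"]; s=grab("scene")["img"]; print(bot.get_obs()["position"],bot.get_obs()["time"])
A=cv2.resize(t[150:255,205:385],(540,315),interpolation=cv2.INTER_CUBIC)
B=cv2.resize(s[150:320,125:335],(253,205)) 
B=cv2.resize(s[195:275,125:215],(360,285),interpolation=cv2.INTER_CUBIC); C=cv2.resize(s[145:255,205:335],(337,285),interpolation=cv2.INTER_CUBIC)
im=np.zeros((600,700,3),np.uint8); im[:315,:540]=A; im[315:,:360]=B; im[315:,360:697]=C
cv2.imwrite("pics/f.png",im[:,:,::-1])
```

```text
[ 0.3886 -0.2491  0.2788] 34.4
```

View pics/f.png

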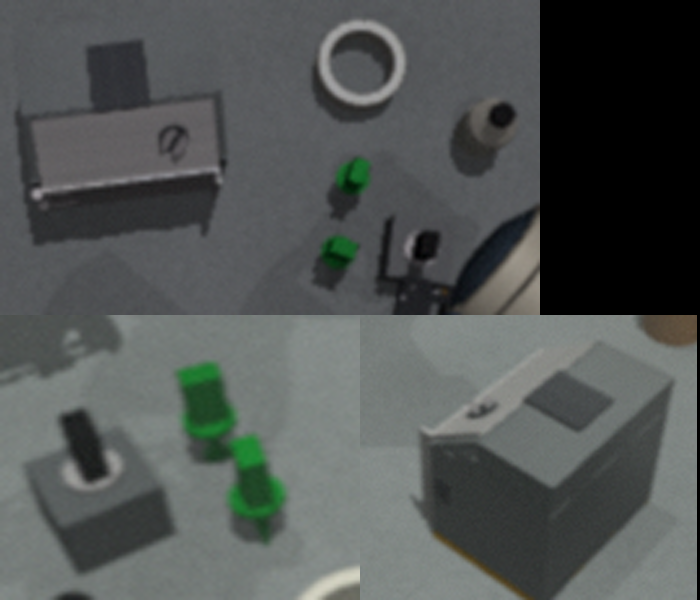

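The final views show the door flush, the slot turned to the other diagonal, the black key upright in its holder with the collar seated, and the green keys, tape and oil where they were. The gripper is clear of everything, so I'm handing in.

```bash
python3 -c "
from bench import bot
print(bot.hand_in())"
```

```text
the job is handed in; nothing more can be done
None
```

I pushed the door shut, turned the screw clockwise to its stop with the black key, and put the key back in its holder. I handed the job in at about 34 s of the 72 s allowed.

- **Door:** I pushed it with about 25 N, well above the 8 N the catch needs. In the final top and scene views it sits flush.
- **Screw:** I ran it to the stop twice. Each time the torque rose to about 0.65 Nm or more, against 0.07 Nm of friction.
- **Key:** The collar is resting on the holder and the key stands upright. The gripper let go and moved clear.
- **Bystanders:** The oil, the tape roll and both green look-alikes look unmoved in the final views. Only the edge of the core was in those views. The arm's path stayed well clear of it.

**Disagreement:** From the wrist images the slot turned about 68° (1.19 rad), not the full 71.6° (1.25 rad). The angle was nearly the same after both runs (-35.9° and -35.0°), so I take it as the stop. The difference is probably camera error or a start slightly off zero, but I couldn't confirm which.

**Side load:** On the first run the key pressed sideways with up to 16 N. After I re-centred it, the second run showed about 3 N.

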